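Snap the bay cover onto a three-arm drone frame

TASK

Lay the bright green three-cornered cover on the open electronics bay of the drone frame, orange thumb boss towards the tail (the long corner), so that it rests on the three orange clips, and let go of it. Then press it on with firm, separate presses, one corner at a time, until all three clips have snapped over it and it sits flush all round, and leave the small bottle, the hex keys and the battery where they are.

Things in the scene. Friction and masses are not known exactly. Their poses are not given: they have to be found in the camera images.
- frame: Black three-arm drone frame fixed on a raised plywood board (top 46 mm above the bench). Origin on the board under its open bay, +z up, +x to the tail (the long corner); the other corners are at -x, left (+y) and right (-y). Bay rim at z = 40 mm, walls 5 mm thick, inner faces 6 mm inside the cover's edge. A sprung orange clip, 52 mm high, outside each corner; motors on the arms, as high, out to 138 mm.
- cover: Loose green cover, 90 g, 136 (x) by 118 mm (y), on six round-ended pips 17 mm long that drop inside the bay walls with 0.8 mm play. Origin level with the pip ends, +z up, +x to its tail corner; on the bay its x, y, yaw equal the frame's. Plate z = 17 to 23 mm. Origin at z = 32.7 mm in the frame when laid on the clips, 23 mm when home. Round thumb boss on each corner (tail orange, others black).
- cover_grip (a point): Top centre of the cover's black upright grip rib, at (2, 0, 49) mm in the cover's frame. The rib runs along the cover's x, 52 mm long, 14 mm wide in y, from z = 23 to 49 mm; pinch it across y from above.
- seat_tail (a point): Point fixed to the frame where the top centre of the tail boss lies when that corner is home; at (63, 0, 55) mm in the frame.
- seat_left (a point): The same for the left corner; at (-34, 37, 55) mm in the frame.
- seat_right (a point): The same for the right corner; at (-34, -37, 55) mm in the frame.
- corner_tail (a point): Top centre of the cover's orange tail boss (18 mm across), the place to press that corner; at (63, 0, 32) mm in the cover's frame. Laid on the clips it is about 10 mm above its seat.
- corner_left (a point): Top centre of the cover's left black boss, at (-34, 37, 32) mm in the cover's frame. Each corner snaps down on its own with a push of 5 to 13 N on the boss; it then stays down, and the cover tilts a few degrees until the others are down too.
- corner_right (a point): Top centre of the cover's right black boss, at (-34, -37, 32) mm in the cover's frame.
- bottle: Small brown bottle with a red cap, 21 mm across, 60 mm tall, standing on the work board's far side between the two work places. Origin under its centre. Bystander.
- battery: Dark blue drone battery with a yellow plug, 144 x 47 x 30 mm, lying on the bench left of the board. Origin under its centre. Bystander.
- keys: Black folding hex key set, 88 x 23 x 13 mm, lying on the work board's near side between the two work places. Origin under its centre. Bystander.

How it is judged:
By the outcome, as a careful person would: the job done as asked, in the order asked, and still so for the second after the job is handed in, with the robot touching nothing.
It also fails if it takes over 48 s, if anything falls off the work surface, if the arm or the gripper's body presses on something with over 40 N, if the wrist force passes 120 N, or if a joint passes its speed limit or range.

ROBOT

A 6-joint arm with a two-finger parallel gripper is mounted at the origin on a cart in front of the work surface, level with it; the furniture and walls round the work are solid. World frame = base frame: x ahead of the robot, y to its left, z up, the work surface at z = 0. Lengths are in mm, angles in rad, forces in N, time in s.
With the tool pointing down it reaches from about 350 to 725 mm from the base axis. Payload 6 kg.
Tool frame: the origin (TCP) lies on the mounting face of the last link; the fingertips stand 173 mm ahead of it and the grasp point (between the pads) lies 155 mm ahead of it; z points along the fingers, y is the line along which they close (so a half turn about z gives the same grasp; the last joint's range is limited). The gripper opens to 85 mm and grips with 20 to 120 N. Pads are 22 mm wide; open, the fingers measure 114 mm over their backs; the gripper's body (76 mm by 85 mm) begins 54 mm behind the grasp point. The pads swing forward as they close: fully open they stand 13 mm farther back than shut.
Start: joints at [0.334, 0.04, 0.085, 0, -1.615, -0.334], TCP at [599.995, 0.024, 404.661] pointing down, gripper open.
Joint ranges: [-2.56, 2.56], [-1.29, 2.01], [-1.08, 1.49], [-3.29, 1.98], [-2.81, -0.18], [-2.99, 2.99]. Speed limits (rad/s): [2.57, 2.57, 3.01, 3.14, 3.14, 3.14].

INTERFACE

Orientations are given as a unit quaternion [w, x, y, z].
In Python, from workcell import readout, vision, order gives the robot as it stands.
- The arm moves only by the shell command python3 -m crank 'ROWS' [FORCE]. ROWS is JSON, a list of rows, each a list of 7 numbers: the shift along the tool's x, y, z scaled (see below), then the turn, a rotation vector about the tool's x, y, z scaled (see below), then the opening, from 0 (shut) to 1 (fully open). In form: [[x, y, z, ax, ay, az, claw], ...]. A call has 1 to 5 rows; each row is the pose to reach, as a shift and turn from the pose commanded when the call began, along the tool's axes at that moment; what a row does not reach only later rows make up. The controller multiplies each number of a shift by 0.1 m and each number of a turn by 2 rad. A row lasts 1/10 s, in which the tool goes at most 50 mm and 8.59 degrees, less where a joint would pass 70% of its speed; a pose out of reach is approached as far as the arm can. A call with a number of a shift or a turn outside -1 to 1 is refused whole. A call with a gripper value outside its range is refused whole. The fingers move at their own pace and stop on an object; FORCE is the grip in N (left out, the last holds). Time passes only in rows, so rows that repeat a pose let the fingers close. It gives the time, the measured TCP pose, the force, the opening and the grip force at its end, in the units of the state.
- readout.get_obs(): the state, without advancing time (a new reading comes with each control period).
- vision.snapshot(name): name is "scene" or "side" or "wrist"; returns (picture, depth): 384x512x3 uint8, blue, green, red; 384x512 float32, mm along the optical axis (not along the pixel's ray), 0 where there is no reading.
- vision.get_calibration(name): a dict with "fx", "fy", "cx", "cy" (pixels), "dist_coeffs" ([k1, k2, p1, p2, k3] as OpenCV has them; the pictures are not rectified), "world_from_camera" (4x4, takes a point from camera to world coordinates). Camera axes: x right, y down, z forward; pixel columns grow to the right and rows downward; lengths in mm; the calibration is good to about 2 mm. A picture is of the moment at which its call begins: read the wrist's pose just before it. get_calibration takes no time and is no camera call; for the wrist camera it gives the pose at the moment of the call.
- order.close_job(): hands the job in; it is judged then, once.
The state is a dict: "clock": time; "qpos": joint angles; "qvel": joint speeds; "effort": joint torques, N m; "tcp_pos": TCP position; "ee_rot": TCP orientation; "force": force on the tool from outside, world axes, zero at the start; "moment": the same for the moment, N m; "gripper_width": finger opening in mm; "grasp_force": force on a finger pad.
Only numpy, scipy, OpenCV 4.12 (cv2) and the standard library are available. Lean on these libraries where they do the work, as an engineer would, in place of code of your own. Each camera call takes 0.05 s, during which the arm holds its last target. There are 200 camera calls.

## Working session

There is one attempt and no reset: what is moved stays moved. The work goes in short steps, Python scripts to look and compute and a shell command to move; the robot and the scene stay as the last step left them, time stands still between calls to the robot, and variables do not carry over. Pictures are saved under pics/ and viewed, at most 10 in all, crops included, and the job is handed in when it is done.

```bash
mkdir -p pics; ls; cat > h.py <<'E'
import numpy as np, cv2
from workcell import readout, vision, order
from scipy.spatial.transform import Rotation as R
def snap(n,save=None):
    c=vision.get_calibration(n); p,d=vision.snapshot(n)
    if save: cv2.imwrite(f'pics/{save}.png',p); np.savez(f'pics/{save}.npz',p=p,d=d,**{k:np.array(v) for k,v in c.items()})
    return p,d,c
def rays(c,uv):
    K=np.array([[c['fx'],0,c['cx']],[0,c['fy'],c['cy']],[0,0,1.]])
    n=cv2.undistortPoints(np.float64(uv).reshape(-1,1,2),K,np.array(c['dist_coeffs'])).reshape(-1,2)
    return np.c_[n,np.ones(len(n))]
def cloud(c,uv,d):
    T=np.array(c['world_from_camera']); uv=np.array(uv).reshape(-1,2)
    z=d[uv[:,1].round().astype(int),uv[:,0].round().astype(int)]
    return (rays(c,uv)*z[:,None])@T[:3,:3].T+T[:3,3]
def plane(c,uv,h):
    T=np.array(c['world_from_camera']); r=rays(c,uv)@T[:3,:3].T
    return T[:3,3]+r*((h-T[2,3])/r[:,2])[:,None]
def state():
    s=readout.get_obs(); return s
E
python3 - <<'E'
from h import *
a,_,_=snap('scene','scene0'); b,_,_=snap('wrist','wrist0'); c,_,_=snap('side','side0')
s=state(); print(s['clock'],s['tcp_pos'],s['ee_rot'],s['force'])
cv2.imwrite('pics/a.png',cv2.resize(np.vstack([np.hstack([a,b]),np.hstack([c,c*0])]),(800,600)))
E
```

```text
pics
0.15 [5.99984900e+02 7.34844717e-02 4.03921900e+02] [-5.25391667e-04 -7.07100438e-01  7.07112793e-01  4.38795567e-04] [-0.9099054  -0.21314166 -0.31360742]
```

View pics/a.png

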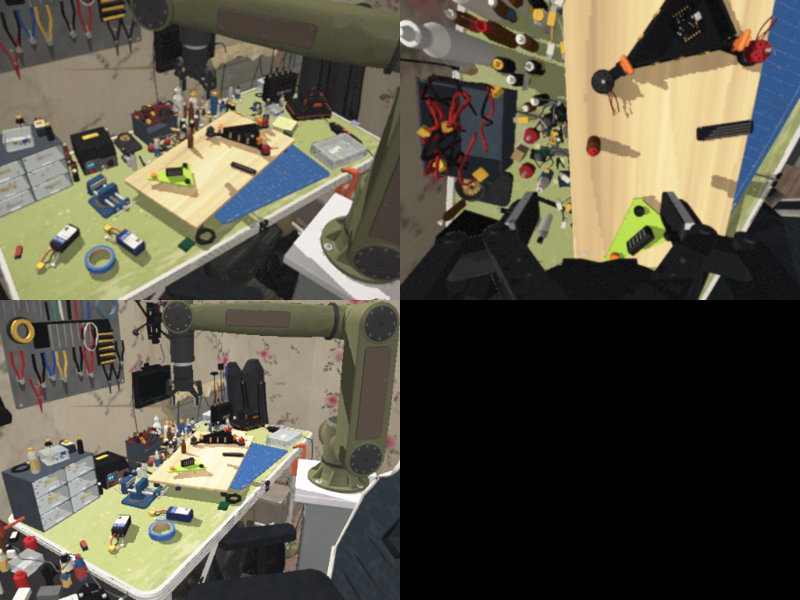

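The tiled view shows the cover on the board, at wrist ≈(300,300) in 512-px terms. The frame is at wrist ≈(365,40), partly cut off, with the bottle at (248,186) and the keys at (415,165). Next I measure the colours using depth.

```bash
cat > m.py <<'E'
from h import *
def blobs(p,d,c,kind,minA=15,zlo=50,zhi=120):
    hsv=cv2.cvtColor(p,cv2.COLOR_BGR2HSV)
    lo,hi={'green':((32,140,90),(48,255,255)),'orange':((5,170,150),(17,255,255))}[kind]
    m=cv2.inRange(hsv,lo,hi)
    n,l,st,ce=cv2.connectedComponentsWithStats(m)
    for i in range(1,n):
        if st[i,4]<minA: continue
        v,u=np.nonzero(l==i); P=cloud(c,np.c_[u,v],d); P=P[d[v,u]>0]
        if len(P)==0: continue
        md=np.median(P,0)
        if zlo<md[2]<zhi and 200<md[0]<900 and abs(md[1])<600:
            print(kind,st[i,4],ce[i].round(1),'med',md.round(1),'mean',P.mean(0).round(1),'z90',np.percentile(P[:,2],95).round(1))
E
python3 - <<'E'
from m import *
for n in('scene','wrist'):
    f=np.load(f'pics/{n}0.npz'); c={k:f[k] for k in f}
    print(n,np.array(c['world_from_camera']).round(2).tolist(),c['fx'])
    for k in('green','orange'): blobs(c['p'],c['d'],c,k)
p=cv2.imread('pics/wrist0.png'); q=cv2.imread('pics/scene0.png')
cv2.imwrite('pics/b.png',np.hstack([cv2.resize(p[240:384,180:380],(400,288)),cv2.resize(q[140:260,150:316],(400,288))]))
E
```

```text
scene [[-0.77, -0.41, 0.49, -69.31], [-0.64, 0.47, -0.61, 800.28], [0.02, -0.78, -0.62, 825.84], [0.0, 0.0, 0.0, 1.0]] 489.2719586196612
green 690 [224.6 226.6] med [519.3 181.4  67.2] mean [521.8 177.2  67.9] z90 72.7
orange 28 [331.9 154.8] med [ 484.3 -217.2   92.7] mean [ 485.7 -221.5   88.6] z90 97.0
orange 40 [331.5 178.5] med [ 424.2 -125.7   89.3] mean [ 426.3 -128.    86.9] z90 96.5
orange 19 [197.  224.9] med [569.1 221.   75.2] mean [568.8 220.6  74.8] z90 78.7
wrist [[-1.0, -0.0, -0.0, 599.56], [-0.0, 0.95, 0.31, -79.52], [0.0, 0.31, -0.95, 372.84], [0.0, 0.0, 0.0, 1.0]] 270.7039819378619
green 2495 [303.7 292.7] med [539.3 155.7  68.8] mean [535.5 156.9  71.4] z90 70.5
orange 372 [438.1  52.5] med [ 426.3 -129.9   95.6] mean [ 426.3 -130.    92.1] z90 97.8
orange 237 [289.5  83.5] med [ 567.5 -100.3   96.8] mean [ 567.1 -100.8   96.3] z90 98.3
orange 72 [273.3 328.4] med [576.5 209.7  77.6] mean [576.8 188.8  99.3] z90 303.8
```

View pics/b.png

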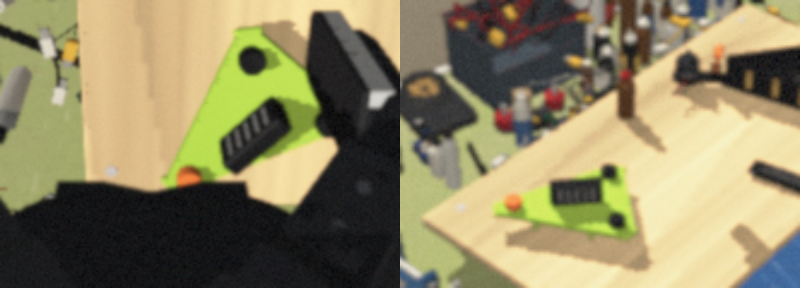

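The crop shows the cover's tail (orange) at upper-left-far and its two black bosses toward the frame. The frame's tail clip is near (567,-100). I'll move the wrist camera over the frame.

```bash
python3 -m crank '[[0.35,0.35,0,0,0,0,1],[0.7,0.7,0,0,0,0,1],[1,1,0,0,0,0,1],[1,1,0,0,0,0,1],[1,1,0,0,0,0,1]]'; python3 - <<'E'
from m import *
p,d,c=snap('wrist','wrist1'); print(state()['qvel'])
blobs(p,d,c,'orange')
cv2.imwrite('pics/c.png',cv2.resize(p,(800,600)))
E
```

```text
clock: 0.65
tcp_pos: [499.4, -100.6, 405.0]
ee_rot: [0.0, -0.707, 0.708, -0.0]
force: [1.0, -0.0, -0.3]
gripper_width: 85.2
grasp_force: 0.0
[ 0.0161898   0.02618116  0.00886337  0.00038126 -0.00078461  0.000842  ]
orange 243 [271.   61.4] med [ 485.1 -220.3   96.8] mean [ 485.2 -220.7   96.7] z90 98.1
orange 210 [327. 156.] med [ 425.5 -131.3   96.5] mean [ 425.4 -131.3   95. ] z90 98.2
orange 162 [192.8 184.1] med [ 567.1 -101.1   96.9] mean [ 566.8 -101.3   95.8] z90 98.2
```

View pics/c.png

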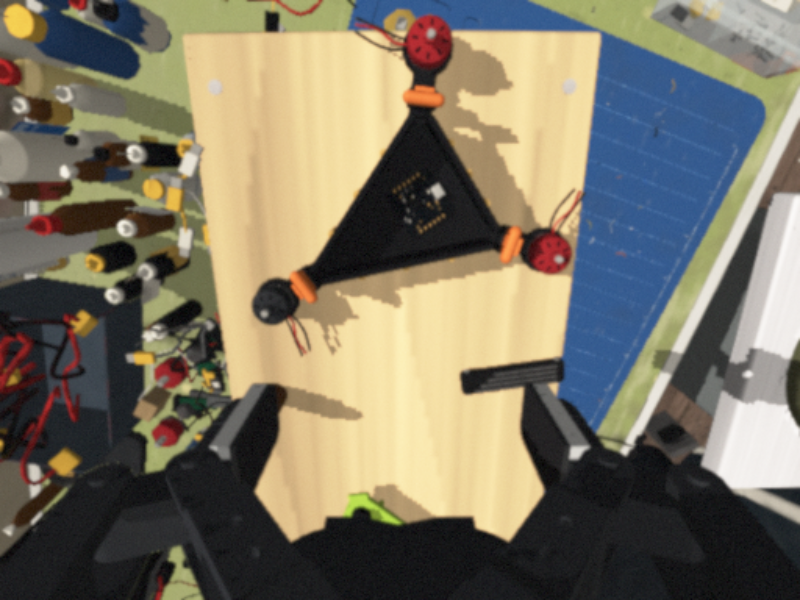

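This view shows the whole frame, with image-left = +x and up = −y. The tail has the black motor, and its clip is at (301,286) in the 800-px view. The left clip is at (511,243) and the right at (424,97). Next, a similar look at the cover.

```bash
python3 -m crank '[[-0.4,-0.05,0,0,0,0,1],[-0.8,-0.1,0,0,0,0,1],[-1,-0.2,0,0,0,0,1],[-1,-0.2,0,0,0,0,1]]' >/dev/null;  python3 -m crank '[[-0.4,-0.05,0,0,0,0,1],[-0.8,-0.1,0,0,0,0,1],[-1,-0.15,0,0,0,0,1],[-1,-0.15,0,0,0,0,1]]'>/dev/null;  python3 -m crank '[[-0.45,0,0,0,0,0,1],[-0.9,0,0,0,0,0,1],[-0.9,0,0,0,0,0,1],[-0.9,0,0,0,0,0,1],[-0.9,0,0,0,0,0,1]]'; python3 - <<'E'
from m import *
p,d,c=snap('wrist','wrist2'); print(state()['qvel'].__abs__() if hasattr(state()['qvel'],'__abs__') else 0)
blobs(p,d,c,'orange'); blobs(p,d,c,'green')
f=np.load('pics/wrist1.npz')
a=f['p'][50:200,150:350]; b=p
cv2.imwrite('pics/d.png',cv2.resize(p[:300,100:440],(800,706))[:600])
E
```

```text
clock: 2.0
tcp_pos: [535.2, 189.1, 404.7]
ee_rot: [-0.0, -0.707, 0.707, -0.0]
force: [-0.5, -0.1, 0.5]
gripper_width: 85.4
grasp_force: 0.0
[3.78155815e-03 5.29621635e-03 9.32406996e-05 2.24295420e-06
 1.65542235e-03 4.24965548e-03]
orange 164 [223.1 202.5] med [572.9 215.2  77.8] mean [572.9 215.3  77.7] z90 78.9
green 5041 [262.  156.3] med [529.3 162.4  68.7] mean [528.1 163.6  68.9] z90 70.0
```

View pics/d.png

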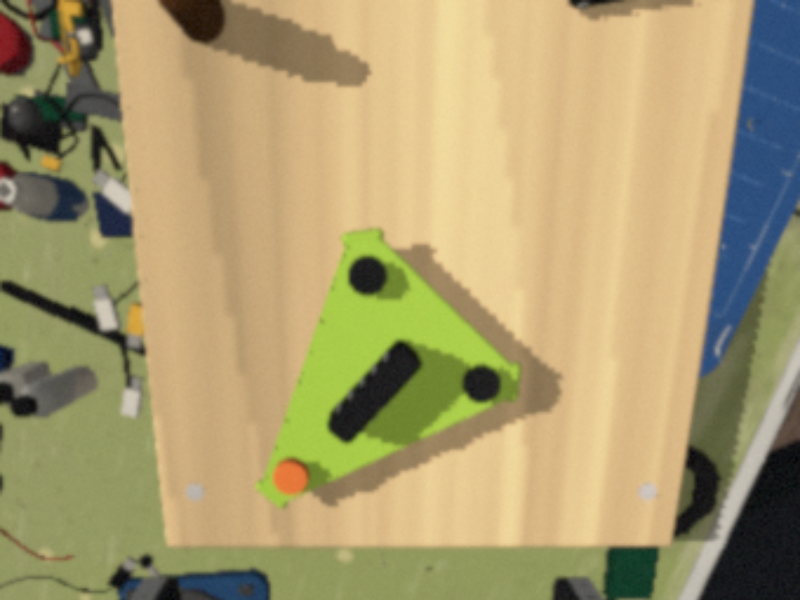

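The cover is in full view: tail boss at (290,477) in the crop, left/right black bosses at (368,275) and (482,383), and the rib around (375,390). Now I compute both poses.

```bash
cat > e.py <<'E'
from m import *
def sides(mask,c,h,corners):
    """outer side lines of triangle; corners approx world xy (tail,left,right) -> list (n,d) with n outward, n.p=d"""
    cs,_=cv2.findContours(mask,cv2.RETR_EXTERNAL,cv2.CHAIN_APPROX_NONE)
    k=max(cs,key=cv2.contourArea).reshape(-1,2); P=plane(c,k,h)[:,:2]; out=[]
    C=np.array(corners); g=C.mean(0)
    for i,j in((0,1),(1,2),(2,0)):
        e=C[j]-C[i]; L=np.linalg.norm(e); e/=L; n=np.array([e[1],-e[0]]); n*=np.sign(n@((C[i]+C[j])/2-g))
        t=(P-C[i])@e; s=(P-C[i])@n
        Q=P[(t>.12*L)&(t<.88*L)&(s>-16)&(s<30)]
        for _ in range(4):
            vx,vy,x,y=cv2.fitLine(Q.astype(np.float32),cv2.DIST_HUBER,0,.01,.01).ravel()
            m=np.array([vy,-vx]); m*=np.sign(m@n); r=(Q-[x,y])@m; Q=Q[abs(r)<max(1.2,1.5*np.median(abs(r)))]
        out.append((m,float(m@[x,y]),len(Q)))
    return out
def tri(s):
    g=lambda a,b:np.linalg.solve(np.array([a[0],b[0]]),[a[1],b[1]])
    return np.array([g(s[0],s[2]),g(s[0],s[1]),g(s[1],s[2])]) # tail,left,right
def pose(model,obs):
    mc,oc=model.mean(0),obs.mean(0); A=model-mc;B=obs-oc
    th=np.arctan2((A[:,0]*B[:,1]-A[:,1]*B[:,0]).sum(),(A*B).sum()); Rm=np.array([[np.cos(th),-np.sin(th)],[np.sin(th),np.cos(th)]])
    return oc-Rm@mc,th,np.linalg.norm((obs-oc)-A@Rm.T,axis=1)
E
cat > run.py <<'E'
from e import *
f=np.load('pics/wrist2.npz'); c={k:f[k] for k in f}; hsv=cv2.cvtColor(c['p'],cv2.COLOR_BGR2HSV)
gr=cv2.inRange(hsv,(30,120,50),(48,255,255)); n,l,st,_=cv2.connectedComponentsWithStats(gr); i=1+np.argmax(st[1:,4]); gr=np.uint8(l==i)*255
ct=max(cv2.findContours(gr,0,1)[0],key=cv2.contourArea); hull=np.zeros_like(gr); cv2.fillPoly(hull,[cv2.convexHull(ct)],255)
dk=cv2.inRange(hsv,(0,0,0),(179,255,70))&hull
n,l,st,ce=cv2.connectedComponentsWithStats(dk); bl=[]
for i in range(1,n):
    if st[i,4]>40: print('dark',st[i,4],ce[i].round(1),plane(c,[ce[i]],78)[0].round(1),'rib',plane(c,[ce[i]],93)[0].round(1)); bl.append((st[i,4],ce[i]))
bl.sort(key=lambda b:b[0]); b=sorted([x[1] for x in bl[-3:-1]],key=lambda q:q[1])
ct,=plane(c,[[223.1,202.5]],78); B=plane(c,b,78)  # image: up = -y
obs=np.array([ct[:2],B[1][:2],B[0][:2]]); 
# left is ccw of tail dir
ax=obs[0]-obs[1:].mean(0); 
if np.cross(ax,obs[1]-obs[2])<0: obs[[1,2]]=obs[[2,1]]
M=np.array([[63,0],[-34,37],[-34,-37.]]); o,th,r=pose(M,obs); print('cover',o.round(1),np.degrees(th).round(2),r.round(2))
S=sides(gr|cv2.inRange(hsv,(5,150,120),(17,255,255))&hull,c,69,obs); T=tri(S)
Rc=np.array([[np.cos(th),-np.sin(th)],[np.sin(th),np.cos(th)]]); Tc=(T-o)@Rc; print('cover tri in cover',Tc.round(1).tolist(),[s[2] for s in S])
rib=plane(c,[bl[-1][1]],93)[0]; print('rib in cover',((rib[:2]-o)@Rc).round(1))
print('cover rim pts depth', np.round(cloud(c,[[262,130],[275,180]],c['d']),1).tolist())
f=np.load('pics/wrist1.npz'); c={k:f[k] for k in f}; hsv=cv2.cvtColor(c['p'],cv2.COLOR_BGR2HSV)
clips=np.array([[567.1,-101.1],[425.5,-131.3],[485.1,-220.3]])
dk=cv2.inRange(hsv,(0,0,0),(179,255,62)); x=np.zeros_like(dk); cv2.rectangle(x,(170,50),(345,200),255,-1); dk&=x
dk=cv2.morphologyEx(dk,cv2.MORPH_CLOSE,np.ones((5,5)))
cv2.imwrite('pics/dk.png',dk)
S=sides(dk,c,86,clips); F=tri(S)
# cover outline shrunk 1 mm inward
n=[]; 
def shrink(T,s):
    out=[];g=T.mean(0)
    for i,j in((0,1),(1,2),(2,0)):
        e=T[j]-T[i]; m=np.array([e[1],-e[0]])/np.linalg.norm(e); m*=np.sign(m@((T[i]+T[j])/2-g)); out.append((m,m@T[i]-s))
    return tri(out)
for T0 in (Tc, np.c_[Tc[:,0],[0,(Tc[1,1]-Tc[2,1])/2,-(Tc[1,1]-Tc[2,1])/2]]):
    fo,fth,r=pose(shrink(T0,1),F); print('frame',fo.round(1),np.degrees(fth).round(2),r.round(2),[s[2] for s in S])
Rf=np.array([[np.cos(fth),-np.sin(fth)],[np.sin(fth),np.cos(fth)]]); print('frame tri',((F-fo)@Rf).round(1).tolist(),'clips',((clips-fo)@Rf).round(1).tolist())
E
python3 run.py
```

```text
dark 181 [255.9 116.8] [534.8 119.4  78. ] rib [534.8 118.9  93. ]
dark 632 [259.1 165.9] [531.3 172.   78. ] rib [531.4 168.8  93. ]
dark 171 [304.1 162.6] [481.4 168.3  78. ] rib [484.1 165.3  93. ]
cover [530.8 168.8] 47.71 [0.43 0.89 0.76]
cover tri in cover [[96.9, 0.4], [-49.8, 58.2], [-49.6, -57.5]] [60, 36, 64]
rib in cover [ 0.4 -0.5]
cover rim pts depth [[528.1, 133.8, 68.1], [512.5, 190.8, 68.1]]
frame [ 495.  -149.6] 33.74 [3.4  2.62 2.21] [98, 69, 90]
frame [ 494.8 -149.3] 33.76 [3.4  2.63 2.19] [98, 69, 90]
frame tri [[90.7, 0.2], [-46.8, 54.6], [-47.1, -54.8]] clips [[86.9, -0.1], [-47.6, 53.5], [-47.6, -53.6]]run.py:14: DeprecationWarning: Arrays of 2-dimensional vectors are deprecated. Use arrays of 3-dimensional vectors instead. (deprecated in NumPy 2.0)
  if np.cross(ax,obs[1]-obs[2])<0: obs[[1,2]]=obs[[2,1]]
```

Fit results, adjusted for the uniform edge offset:
- **Cover:** (530.8, 168.8), yaw 47.7°. Triangle size and rib position match the spec.
- **Frame:** (495.2, −149.1), yaw 33.75°. Clips come out symmetric.

I'll turn +42.3° about tool z and go above the rib at (532.1, 170.3).

```bash
python3 -m crank '[[0.05,0.01,0.1,0,0,0.074,0.6],[0.1,0.02,0.3,0,0,0.148,0.6],[0.15,0.03,0.6,0,0,0.222,0.6],[0.19,0.03,0.9,0,0,0.296,0.6],[0.19,0.03,1,0,0,0.369,0.6]]' >/dev/null; python3 -m crank '[[0,0,0,0,0,0,0.6],[0,0,0,0,0,0,0.6]]'; python3 - <<'E'
from h import *
s=state(); r=R.from_quat(np.roll(s['ee_rot'],-1)).as_matrix(); print(np.degrees(np.arctan2(r[1,0],r[0,0])), r[:,2])
print('tool-axis shift to grasp',(r.T@(np.array([532.1,170.3,246])-s['tcp_pos'])).round(1))
p,d,c=snap('wrist','w3')
hsv=cv2.cvtColor(p,cv2.COLOR_BGR2HSV); gr=cv2.inRange(hsv,(30,120,50),(48,255,255))
n,l,st,_=cv2.connectedComponentsWithStats(gr); i=1+np.argmax(st[1:,4]); v,u=np.nonzero(l==i); print(st[i])
cv2.imwrite('pics/e.png',p)
E
```

```text
clock: 2.75
tcp_pos: [532.3, 170.2, 305.8]
ee_rot: [0.001, -0.406, 0.914, -0.0]
force: [0.8, -0.2, 0.8]
gripper_width: 51.3
grasp_force: 0.0
-132.11566017500877 [ 1.24897882e-03  1.36386538e-04 -9.99999211e-01]
tool-axis shift to grasp [ 0.1  0.2 59.8]
[ 184  141  147  151 9906]
```

View pics/e.png

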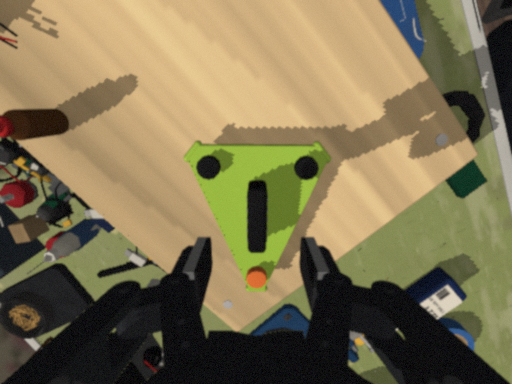

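The rib stands upright in the picture at (257,216), centred between the fingers (columns 205–305) and aligned. I'll descend 60 mm and grip.

```bash
python3 -m crank '[[0,0,0.3,0,0,0,0.6],[0,0,0.5,0,0,0,0.6],[0,0,0.6,0,0,0,0.6],[0,0,0.6,0,0,0,0.3],[0,0,0.6,0,0,0,0]]' 60; python3 -m crank '[[0,0,0,0,0,0,0],[0,0,0,0,0,0,0],[0,0,0,0,0,0,0]]' 60
```

```text
clock: 3.3
tcp_pos: [532.4, 171.2, 246.3]
ee_rot: [0.001, -0.405, 0.914, -0.0]
force: [-0.1, 0.1, 0.5]
gripper_width: 22.9
grasp_force: 0.0
clock: 3.6
tcp_pos: [532.5, 171.2, 246.5]
ee_rot: [0.002, -0.405, 0.914, -0.0]
force: [0.0, 0.6, 6.5]
gripper_width: 12.8
grasp_force: 62.0
```

```bash
python3 -m crank '[[0,0,-0.2,0,0,0,0],[0,0,-0.6,0,0,0,0],[0,0,-1,0,0,0,0],[0,0,-1,0,0,0,0],[0,0,-1,0,0,0,0]]' 60; python3 - <<'E'
from e import *
s=state(); p,d,c=snap('wrist','w4'); hsv=cv2.cvtColor(p,cv2.COLOR_BGR2HSV)
gr=cv2.inRange(hsv,(30,120,50),(48,255,255)); n,l,st,_=cv2.connectedComponentsWithStats(gr); i=1+np.argmax(st[1:,4]); print(st[i])
v,u=np.nonzero(l==i); P=cloud(c,np.c_[u,v],d); A=np.c_[P[:,:2],np.ones(len(P))]; w=np.linalg.lstsq(A,P[:,2],rcond=None)[0]; print('plate',np.median(P,0),'slope',w[:2])
cv2.imwrite('pics/f.png',p)
E
```

```text
clock: 4.1
tcp_pos: [531.9, 171.1, 345.4]
ee_rot: [0.001, -0.405, 0.915, 0.001]
force: [-0.2, -0.1, -2.2]
gripper_width: 12.4
grasp_force: 61.2
[  155   152   202   121 12582]
plate [511.64835817 149.21533245 167.51634128] slope [-0.09742688 -0.10338551]
```

View pics/f.png

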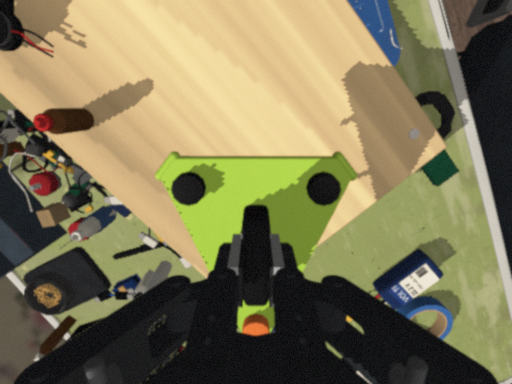

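```bash
python3 - <<'E'
from e import *
f=np.load('pics/w4.npz'); c={k:f[k] for k in f}
def med(u,v,r=3):
    g=np.array([(a,b) for a in range(u-r,u+r+1) for b in range(v-r,v+r+1)]); P=cloud(c,g,c['d']); return np.median(P[P[:,2]>100],0).round(1)
for n,u,v in(('bossA',188,185),('bossB',323,184),('tail',257,324),('plate back',256,165),('plate L',215,240),('plate R',310,240),('plate tail',256,309),('plate bk2',256,190)): print(n,med(u,v))
f=np.load('pics/w3.npz'); c={k:f[k] for k in f}
for n,u,v in(('bossA',208,166),('bossB',306,166),('tail',257,277)): print('before',n,med(u,v,2) if 0 else cloud(c,[(u,v)],c['d']).round(1))
E
```

```text
bossA [531.7 117.6 176.5]
bossB [478.2 165.4 176.5]
tail [566.6 211.2 176.3]
plate back [498.9 135.3 167.5]
plate L [548.3 152.8 167.4]
plate R [505.6 191.4 167.7]
plate tail [564.3 207.4 167.8]
plate bk2 [508.5 146.1 167.5]
before bossA [[533.6 118.7  77. ]]
before bossB [[479.5 167.2  78.2]]
before tail [[571.  214.7  77.5]]
```

```bash
cat > held.py <<'E'
import sys
from e import *
def held(name,h):
    f=np.load(f'pics/{name}.npz'); c={k:f[k] for k in f}; hsv=cv2.cvtColor(c['p'],cv2.COLOR_BGR2HSV)
    dk=cv2.inRange(hsv,(0,0,0),(179,255,75)); win=np.zeros_like(dk); cv2.rectangle(win,(160,160),(225,215),255,-1); cv2.rectangle(win,(295,160),(350,215),255,-1); dk&=win
    n,l,st,ce=cv2.connectedComponentsWithStats(dk); i=[k for k in range(1,n) if st[k,4]>150]; i.sort(key=lambda k:ce[k][0])
    B=plane(c,[ce[k] for k in i],h)[:,:2]
    return c,hsv,B,[(st[k].tolist(),ce[k].round(1).tolist()) for k in i]
if __name__=='__main__':
    c,hsv,B,info=held('w4',177.4); print(info,B.round(1).tolist())
    q=readout.get_obs(); t=np.array(q['tcp_pos'])[:2]
    r=R.from_quat(np.roll(q['ee_rot'],-1)).as_matrix(); ex=-r[:2,0]; ey=np.array([-ex[1],ex[0]])
    mid=B.mean(0); print('gap',np.linalg.norm(B[0]-B[1]),'cover yaw by bosses',np.degrees(np.arctan2(*(-(B[0]-B[1]))[[0,1]])) , 'tool yaw',np.degrees(np.arctan2(ex[1],ex[0])))
    print('boss mid rel tcp in cover axes',(mid-t)@ex,(mid-t)@ey)
E
python3 held.py
```

```text
[([172, 172, 34, 33, 829], [188.5, 188.0]), ([307, 172, 34, 33, 862], [323.2, 188.2])] [[532.2, 118.9], [479.5, 166.9]]
gap 71.29677384956278 cover yaw by bosses -47.639185089336706 tool yaw 47.71855596788824
boss mid rel tcp in cover axes -38.24281470704582 0.18824361666465475
```

The cover is held level and its offset is consistent (boss sides explain the small bias). I'll carry it over the frame to TCP ≈ (497.3, −147.7).

```bash
python3 -m crank '[[0.15,-0.1,0,0,0,0,0],[0.4,-0.3,0,0,0,0,0],[0.7,-0.5,0,0,0,0,0],[1,-0.72,0,0,0,0,0]]' >/dev/null; python3 -m crank '[[0.3,-0.23,0,0,0,0,0],[0.6,-0.46,0,0,0,0,0],[0.9,-0.67,0,0,0,0,0]]' >/dev/null;  python3 -m crank '[[0.3,-0.22,0,0,0,0.05,0],[0.5,-0.38,0,0,0,0.1,0],[0.65,-0.48,0,0,0,0.122,0],[0.69,-0.5,0,0,0,0.122,0],[0.69,-0.5,0,0,0,0.122,0]]' >/dev/null; python3 -m crank '[[0,0,0,0,0,0,0],[0,0,0,0,0,0,0]]'; cat > where.py <<'E'
import sys
from h import *
s=state(); r=R.from_quat(np.roll(s['ee_rot'],-1)).as_matrix(); print(s['clock'],'tcp',np.round(s['tcp_pos'],1),'cover yaw',np.degrees(np.arctan2(-r[1,0],-r[0,0])).round(2),'tilt',r[:2,2].round(4),'F',np.round(s['force'],1))
if len(sys.argv)>3: print('shift',(r.T@(np.array(list(map(float,sys.argv[1:4])))-s['tcp_pos'])/100).round(3))
E
python3 where.py 497.3 -147.7 320;  python3 - <<'E'
from m import *
p,d,c=snap('wrist','w5'); blobs(p,d,c,'orange',zhi=200); cv2.imwrite('pics/g.png',p)
E
```

```text
clock: 5.55
tcp_pos: [497.6, -147.1, 344.4]
ee_rot: [-0.0, -0.291, 0.957, 0.0]
force: [0.7, -0.4, -1.0]
gripper_width: 12.5
grasp_force: 61.1
5.55 tcp [ 497.6 -147.1  344.4] cover yaw 33.82 tilt [-0.0004  0.0001] F [ 0.7 -0.4 -1. ]
shift [ 0.006 -0.003  0.244]
orange 291 [188.4 143.1] med [ 483.3 -220.3   96.9] mean [ 483.7 -220.3   97.7] z90 98.2
orange 214 [323.8 143.1] med [ 424.  -130.9   97. ] mean [ 424. -131.   97.] z90 98.1
orange 293 [255.1 328.6] med [ 543.8 -116.6  175.5] mean [ 540.7 -118.5  179.9] z90 245.0
```

View pics/g.png

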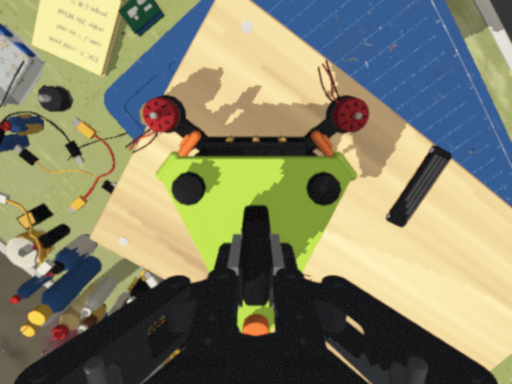

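The cover sits over the bay, tail toward the tail, with clips at (188,143) and (324,143) symmetric about the bosses. A same-view comparison says shift tool x +1.4 mm and tool y +0.5 mm. I'll apply that while descending to just above the clips, then re-check.

```bash
python3 -m crank '[[0.01,0.005,0.15,0,0,0,0],[0.014,0.005,0.3,0,0,0,0],[0.014,0.005,0.41,0,0,0,0],[0.014,0.005,0.44,0,0,0,0],[0.014,0.005,0.44,0,0,0,0]]' >/dev/null; python3 where.py; cat > cmp.py <<'E'
import sys
from held import *
from m import blobs
n=sys.argv[1]; p,d,c=snap('wrist',n); s=state(); t=np.array(s['tcp_pos']); h=t[2]-345.4+177.4
r=R.from_quat(np.roll(s['ee_rot'],-1)).as_matrix(); ex=-r[:2,0]; ey=np.array([-ex[1],ex[0]])
_,hsv,B,info=held(n,h); b=(B-t[:2])@np.c_[ex,ey]; print(info); print('bosses',b.round(2).tolist(),'mid',b.mean(0).round(2))
m=cv2.inRange(hsv,(5,170,120),(17,255,255)); k,l,st,ce=cv2.connectedComponentsWithStats(m); Q=[]
for i in range(1,k):
    if st[i,4]<60: continue
    v,u=np.nonzero(l==i); P=cloud(c,np.c_[u,v],d); md=np.median(P,0)
    if 80<md[2]<105 and md[1]<-90: q=(md[:2]-t[:2])@np.c_[ex,ey]; Q.append(q); print('clip',st[i,4],ce[i].round(1),md[2].round(1),q.round(2))
print('clip mid',np.mean(Q,0).round(2),'span',np.subtract(Q[0],Q[1]).round(2))
cv2.imwrite(f'pics/{n}.png',p)
E
python3 cmp.py w6
```

```text
6.1 tcp [ 496.  -148.1  299.8] cover yaw 33.74 tilt [-0.0016 -0.0003] F [ 0.3  0.3 -0. ]
[([172, 172, 34, 33, 814], [188.5, 187.9]), ([307, 172, 34, 33, 853], [323.2, 188.3])]
bosses [[-39.41, -35.01], [-39.2, 35.91]] mid [-39.3    0.45]
clip 242 [175.4 148.8] 96.6 [-55.19 -50.19]
clip 195 [335.4 148.5] 96.8 [-55.65  50.4 ]
clip mid [-55.42   0.1 ] span [   0.47 -100.58]
```

View pics/w6.png

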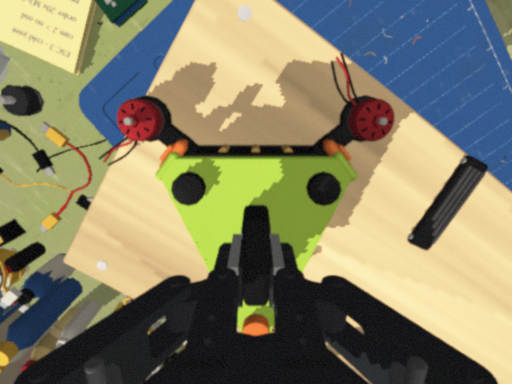

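```bash
cat > mot.py <<'E'
from e import *
def red(n):
    f=np.load(f'pics/{n}.npz'); c={k:f[k] for k in f}; hsv=cv2.cvtColor(c['p'],cv2.COLOR_BGR2HSV)
    m=cv2.inRange(hsv,(0,150,110),(4,255,255))|cv2.inRange(hsv,(172,150,110),(180,255,255)); m=cv2.morphologyEx(m,cv2.MORPH_CLOSE,np.ones((5,5)))
    cs,_=cv2.findContours(m,0,cv2.CHAIN_APPROX_NONE); out=[]
    for k in cs:
        if cv2.contourArea(k)<250: continue
        (u,v),rr=cv2.minEnclosingCircle(cv2.convexHull(k)); P=plane(c,[(u,v)],96)[0]
        if 380<P[0]<520 and -320<P[1]<-60: out.append((P[:2],(u,v),rr,np.median(cloud(c,k.reshape(-1,2),c['d'])[:,2])))
    return out
th=np.radians(33.76); Rf=np.array([[np.cos(th),-np.sin(th)],[np.sin(th),np.cos(th)]])
for n,o in(('wrist1',(495.2,-149.1)),('w5',(497.6,-147.1)),('w6',(496.0,-148.1))):
    r=[(q[0]-o)@Rf for q in red(n)]; print(n,np.round(r,2).tolist(),'mid',np.mean(r,0).round(2),[(np.round(q[1],1).tolist(),round(q[2],1),round(float(q[3]),1)) for q in red(n)])
E
python3 mot.py
```

```text
wrist1 [[-67.0, 71.51], [-63.93, -79.94]] mid [-65.46  -4.22] [([351.5, 160.5], 13.7, 80.6), ([270.0, 25.0], 18.1, 80.5)]
w5 [[-74.92, 76.52], [-73.95, -75.19]] mid [-74.43   0.66] [([354.4, 113.7], 14.8, 82.0), ([158.6, 114.7], 17.0, 81.1)]
w6 [[-73.75, 75.45], [-70.81, -75.99]] mid [-72.28  -0.27] [([377.0, 117.8], 17.7, 82.0), ([133.3, 122.7], 22.9, 81.0)]
```

Motor blobs are spoiled by wires, so I'll rely on the clip comparison, which is within ~0.4 mm. Descending gently and watching the force; the pips enter below TCP z≈286 and rest at ≈279.

```bash
python3 -m crank '[[0,0,0.06,0,0,0,0],[0,0,0.12,0,0,0,0],[0,0,0.14,0,0,0,0]]'; python3 -m crank '[[0,0,0.03,0,0,0,0],[0,0,0.05,0,0,0,0],[0,0,0.05,0,0,0,0]]'
```

```text
clock: 6.45
tcp_pos: [496.0, -148.1, 285.8]
ee_rot: [-0.0, -0.29, 0.957, 0.0]
force: [-0.1, 1.2, 1.3]
gripper_width: 13.1
grasp_force: 61.3
clock: 6.75
tcp_pos: [496.5, -147.9, 281.7]
ee_rot: [0.001, -0.29, 0.957, -0.0]
force: [4.2, 1.5, -1.5]
gripper_width: 12.8
grasp_force: 61.0
```

The pips are inside, with a small side force toward the tail. I'll ease 0.6 mm that way and lower the last 2.5 mm.

```bash
python3 -m crank '[[-0.006,0,0,0,0,0,0],[-0.006,0,0.01,0,0,0,0],[-0.006,0,0.025,0,0,0,0],[-0.006,0,0.025,0,0,0,0]]'
```

```text
clock: 7.15
tcp_pos: [496.8, -147.7, 279.7]
ee_rot: [0.0, -0.29, 0.957, -0.0]
force: [3.3, 2.1, 2.4]
gripper_width: 12.8
grasp_force: 61.6
```

```bash
python3 -m crank '[[0,0,0,0,0,0,0.25],[0,0,0,0,0,0,0.4],[0,0,0,0,0,0,0.4],[0,0,-0.1,0,0,0,0.4],[0,0,-0.3,0,0,0,0.4]]' ; python3 -m crank '[[0,0,-0.4,0,0,0,0.4],[-0.3,0,-0.8,0,0,0,0.2],[-0.5,0,-0.8,0,0,0,0],[-0.5,0,-0.8,0,0,0,0],[-0.5,0,-0.8,0,0,0,0]]'; cat > cov.py <<'E'
import sys
from e import *
n=sys.argv[1]; p,d,c=snap('wrist',n); hsv=cv2.cvtColor(p,cv2.COLOR_BGR2HSV)
m=cv2.inRange(hsv,(5,170,120),(17,255,255)); k,l,st,ce=cv2.connectedComponentsWithStats(m)
for i in range(1,k):
    if st[i,4]>60:
        v,u=np.nonzero(l==i); P=cloud(c,np.c_[u,v],d); md=np.median(P,0)
        if 80<md[2]<150 and -260<md[1]<-60: print('orange',st[i,4],ce[i].round(1),md.round(1),'max',np.percentile(P[:,2],90).round(1))
gr=cv2.inRange(hsv,(30,120,50),(48,255,255)); k,l,st,_=cv2.connectedComponentsWithStats(gr); i=1+np.argmax(st[1:,4]); g=np.uint8(l==i)*255
v,u=np.nonzero(cv2.erode(g,np.ones((5,5)))); P=cloud(c,np.c_[u,v],d)
for _ in range(6):
    A=np.c_[P[:,0]-496,P[:,1]+148,np.ones(len(P))]; w=np.linalg.lstsq(A,P[:,2],rcond=None)[0]; r=P[:,2]-A@w; P=P[abs(r)<max(2*np.median(abs(r)),.8)]
ex=np.array([.831,.556]); ey=np.array([-.556,.831]); print('plate z at centre',w[2].round(2),'tilt deg along x,y',np.degrees([w[:2]@ex,w[:2]@ey]).round(2),len(P))
print('expected z tail,left,right bosses',[(46+0,)[0] and round(float(w[2]+np.dot(w[:2],a*ex+b*ey)),1) for a,b in((63,0),(-34,37),(-34,-37))])
ct=max(cv2.findContours(g,0,1)[0],key=cv2.contourArea); hull=np.zeros_like(g); cv2.fillPoly(hull,[cv2.convexHull(ct)],255); dk=cv2.inRange(hsv,(0,0,0),(179,255,70))&hull
k,l,st,ce=cv2.connectedComponentsWithStats(dk)
for i in range(1,k):
    if st[i,4]>60: print('dark',st[i,4],ce[i].round(1),'z',np.median(cloud(c,np.argwhere(l==i)[:,::-1],d)[:,2]).round(1),plane(c,[ce[i]],w[2]+9)[0].round(1))
cv2.imwrite(f'pics/{n}.png',p)
E
python3 cov.py w7; python3 where.py
```

```text
clock: 7.65
tcp_pos: [496.2, -147.8, 308.3]
ee_rot: [-0.002, -0.29, 0.957, 0.001]
force: [-0.1, -0.3, 0.8]
gripper_width: 34.2
grasp_force: 0.0
clock: 8.15
tcp_pos: [538.1, -119.9, 388.8]
ee_rot: [-0.001, -0.29, 0.957, 0.0]
force: [-0.4, 0.8, -0.9]
gripper_width: -0.1
grasp_force: 0.0
orange 174 [194.5  81.8] [ 483.9 -221.5   97.1] max 98.3
orange 169 [316.2  82.6] [ 423.5 -130.1   97. ] max 98.0
orange 235 [255.2 203.3] [ 546.2 -114.6  110. ] max 110.8
orange 118 [255.4 221.6] [568.1 -99.5  97.2] max 98.1
plate z at centre 101.6 tilt deg along x,y [-0.71 -0.04] 4564
expected z tail,left,right bosses [100.8, 102.0, 102.0]
dark 296 [213.3  99. ] z 110.9 [ 486.5 -198.2  110.6]
dark 298 [297.3  99.1] z 110.9 [ 446.1 -137.7  110.6]
dark 912 [255.4 141.4] z 127.3 [ 496.5 -147.7  110.6]
8.2 tcp [ 537.9 -120.2  388.7] cover yaw 33.73 tilt [-0.0016 -0.0003] F [-0.2 -0.5 -0.2]
```

View pics/w7.png

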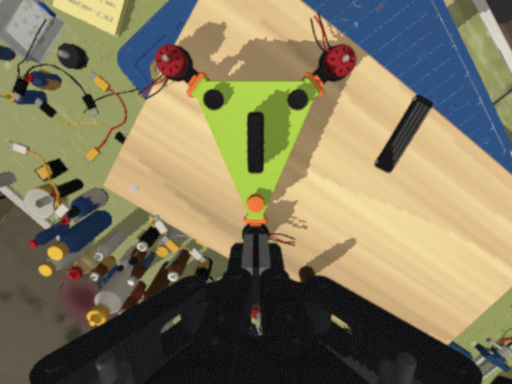

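The cover rests on the three clips: plate z 101.6 against the expected 101.7, level, tail boss at (255,203) beside the tail clip at (255,222). Now I press the tail with the shut fingers.

```bash
python3 -m crank '[[-0.11,0.003,0.2,0,0,0,0],[-0.114,0.003,0.5,0,0,0,0],[-0.114,0.003,0.8,0,0,0,0],[-0.114,0.003,0.97,0,0,0,0],[-0.114,0.003,0.98,0,0,0,0]]' >/dev/null; python3 -m crank '[[0,0,0.03,0,0,0,0],[0,0,0.06,0,0,0,0],[0,0,0.08,0,0,0,0],[0,0,0.08,0,0,0,0]]'
```

```text
clock: 9.1
tcp_pos: [547.6, -113.5, 283.7]
ee_rot: [0.0, -0.29, 0.957, -0.0]
force: [0.3, -1.0, 0.0]
gripper_width: -0.0
grasp_force: 0.0
```

```bash
python3 -m crank '[[0,0,0.03,0,0,0,0],[0,0,0.05,0,0,0,0],[0,0,0.05,0,0,0,0]]';python3 -m crank '[[0,0,0.02,0,0,0,0],[0,0,0.04,0,0,0,0],[0,0,0.04,0,0,0,0]]'
```

```text
clock: 9.4
tcp_pos: [547.4, -113.3, 277.8]
ee_rot: [-0.0, -0.29, 0.957, 0.0]
force: [0.2, 0.0, -0.6]
gripper_width: -0.2
grasp_force: 0.0
clock: 9.7
tcp_pos: [547.5, -113.4, 275.7]
ee_rot: [0.0, -0.29, 0.957, -0.0]
force: [-4.2, 2.2, 8.8]
gripper_width: 0.2
grasp_force: 4.2
```

```bash
python3 -m crank '[[0,0,0.02,0,0,0,0],[0,0,0.04,0,0,0,0],[0,0,0.04,0,0,0,0]]';python3 -m crank '[[0,0,0.02,0,0,0,0],[0,0,0.04,0,0,0,0],[0,0,0.04,0,0,0,0]]'
```

```text
clock: 10.0
tcp_pos: [547.7, -113.7, 275.2]
ee_rot: [0.001, -0.291, 0.957, -0.002]
force: [-9.2, 3.7, 21.8]
gripper_width: 0.0
grasp_force: 11.0
clock: 10.3
tcp_pos: [547.8, -113.8, 275.0]
ee_rot: [0.003, -0.291, 0.957, -0.003]
force: [-17.2, 6.6, 37.2]
gripper_width: 0.2
grasp_force: 18.6
```

There is a hard stop at z≈275, which matches the home height: the corner snapped during the earlier step. I'll lift and check.

```bash
python3 -m crank '[[0,0,-0.2,0,0,0,0],[0,0,-0.5,0,0,0,0],[0,0,-0.9,0,0,0,0],[0,0,-0.9,0,0,0,0]]'; python3 cov.py w8; python3 where.py 446.0 -136.7 290
```

```text
clock: 10.7
tcp_pos: [548.1, -113.9, 362.5]
ee_rot: [0.004, -0.29, 0.957, -0.002]
force: [0.1, 0.4, 0.5]
gripper_width: 0.4
grasp_force: 0.0
orange 268 [326.6  60.5] [ 424.1 -130.9   96.9] max 98.1
orange 265 [189.1  61.1] [ 484.5 -221.2   97. ] max 98.1
orange 270 [256.3 197.8] [ 548.6 -114.7  101.7] max 102.7
orange 222 [257.6 218.2] [ 566.7 -100.6   96.8] max 98.0
plate z at centre 97.71 tilt deg along x,y [-4.58 -0.1 ] 5984
expected z tail,left,right bosses [92.7, 100.4, 100.5]
dark 400 [211.5  81.2] z 109.3 [ 487.4 -197.2  106.7]
dark 401 [306.7  83.1] z 109.2 [ 447.7 -135.4  106.7]
dark 1175 [258.2 130.5] z 123.3 [ 498.3 -146.4  106.7]
10.75 tcp [ 547.8 -113.5  359.3] cover yaw 33.74 tilt [ 0.0052 -0.0001] F [ 0.9 -0.4 -0.6]
shift [0.979 0.375 0.687]
```

The tail is home (boss z 101.7). Next the left corner.

```bash
python3 -m crank '[[0.2,0.1,0,0,0,0,0],[0.5,0.2,0.05,0,0,0,0],[0.85,0.34,0.2,0,0,0,0],[0.97,0.375,0.45,0,0,0,0],[0.975,0.375,0.65,0,0,0,0]]' >/dev/null; python3 -m crank '[[0,0,0.02,0,0,0,0],[0,0,0.06,0,0,0,0],[0,0,0.08,0,0,0,0],[0,0,0.08,0,0,0,0]]';python3 -m crank '[[0,0,0.02,0,0,0,0],[0,0,0.04,0,0,0,0],[0,0,0.04,0,0,0,0]]';python3 -m crank '[[0,0,0.02,0,0,0,0],[0,0,0.04,0,0,0,0],[0,0,0.04,0,0,0,0]]'
```

```text
clock: 11.65
tcp_pos: [446.0, -136.3, 283.6]
ee_rot: [0.0, -0.29, 0.957, -0.0]
force: [0.2, 0.2, 0.9]
gripper_width: 0.1
grasp_force: 0.0
clock: 11.95
tcp_pos: [445.7, -136.6, 280.3]
ee_rot: [0.0, -0.29, 0.957, -0.001]
force: [-2.1, -1.2, 4.5]
gripper_width: -0.1
grasp_force: 2.1
clock: 12.25
tcp_pos: [445.7, -136.4, 275.8]
ee_rot: [0.0, -0.29, 0.957, -0.0]
force: [-2.8, 0.7, 4.8]
gripper_width: 0.3
grasp_force: 2.4
```

```bash
python3 -m crank '[[0,0,0.02,0,0,0,0],[0,0,0.04,0,0,0,0],[0,0,0.05,0,0,0,0]]';python3 -m crank '[[0,0,-0.2,0,0,0,0],[0,0,-0.5,0,0,0,0],[0,0,-0.7,0,0,0,0],[0,0,-0.7,0,0,0,0]]'; python3 cov.py w9; python3 where.py 487.2 -198 290
```

```text
clock: 12.55
tcp_pos: [445.9, -136.7, 274.4]
ee_rot: [0.001, -0.29, 0.957, -0.001]
force: [-11.9, 4.6, 25.9]
gripper_width: -0.1
grasp_force: 12.8
clock: 12.95
tcp_pos: [446.2, -136.4, 343.3]
ee_rot: [0.003, -0.29, 0.957, -0.001]
force: [-0.4, 1.1, 0.7]
gripper_width: -0.0
grasp_force: 0.0
orange 264 [148.9 185.3] [ 482.3 -220.1   96.7] max 98.0
orange 297 [275.9 185.9] [ 424.  -131.6   96.8] max 97.8
plate z at centre 92.05 tilt deg along x,y [-0.01  0.  ] 3344
expected z tail,left,right bosses [92.0, 92.1, 92.1]
dark 80 [173.8 180.5] z 80.0 [ 465.4 -204.2  101.1]
dark 316 [170.1 203.3] z 100.7 [ 484.6 -197.4  101.1]
dark 316 [256.6 204.6] z 100.9 [ 445.3 -136.8  101.1]
dark 1110 [212.8 247. ] z 117.6 [ 499.9 -146.7  101.1]
dark 265 [234.7 255.1] z 189.4 [ 496.  -126.3  101.1]
13.0 tcp [ 446.  -136.3  341.2] cover yaw 33.74 tilt [0.0027 0.0005] F [-0.8  0.6 -1.1]
shift [ 0.001 -0.742  0.513]
```

The plate is already level at z 92. I'll still give the right corner its own firm press.

```bash
python3 -m crank '[[0,-0.3,0,0,0,0,0],[0,-0.6,0.05,0,0,0,0],[0,-0.742,0.2,0,0,0,0],[0,-0.742,0.42,0,0,0,0],[0,-0.742,0.5,0,0,0,0]]' >/dev/null; python3 -m crank '[[0,0,0.03,0,0,0,0],[0,0,0.07,0,0,0,0],[0,0,0.1,0,0,0,0],[0,0,0.12,0,0,0,0]]';python3 -m crank '[[0,0,0.02,0,0,0,0],[0,0,0.04,0,0,0,0],[0,0,0.05,0,0,0,0]]';python3 -m crank '[[0,0,0.02,0,0,0,0],[0,0,0.04,0,0,0,0],[0,0,0.04,0,0,0,0]]'
```

```text
clock: 13.9
tcp_pos: [486.9, -197.9, 278.7]
ee_rot: [0.001, -0.29, 0.957, -0.0]
force: [0.2, -0.2, 0.2]
gripper_width: 0.1
grasp_force: 0.0
clock: 14.2
tcp_pos: [486.9, -198.1, 274.5]
ee_rot: [0.0, -0.29, 0.957, -0.0]
force: [-3.7, 2.8, 10.1]
gripper_width: 0.4
grasp_force: 4.9
clock: 14.5
tcp_pos: [486.9, -198.1, 274.4]
ee_rot: [0.001, -0.291, 0.957, -0.001]
force: [-11.4, 7.8, 22.2]
gripper_width: -0.1
grasp_force: 11.5
```

Hard stop at home height. I'll lift, move back, and inspect the whole thing.

```bash
python3 -m crank '[[0,0,-0.2,0,0,0,0],[0,0,-0.5,0,0,0,0],[0,0,-0.9,0,0,0,0],[-0.3,0.3,-1,0,0,0,0],[-0.6,0.4,-1,0,0,0,0]]' >/dev/null; python3 -m crank '[[-0.1,0,-0.2,0,0,0,0],[-0.1,0,-0.3,0,0,0,0],[-0.1,0,-0.3,0,0,0,0]]'; python3 cov.py w10; python3 - <<'E'
from h import *
a=cv2.imread('pics/w10.png'); b,_,_=snap('scene','scene1'); s=b[110:260,180:380]
cv2.imwrite('pics/z.png',np.hstack([cv2.resize(a[:240,130:380],(400,384)),cv2.resize(s,(400,384))]))
E
```

```text
clock: 15.3
tcp_pos: [522.9, -126.1, 401.0]
ee_rot: [0.001, -0.29, 0.957, -0.001]
force: [-0.7, 0.4, 0.2]
gripper_width: 0.1
grasp_force: 0.0
orange 224 [196.8 100.6] [ 484.  -220.2   96.9] max 98.1
orange 239 [308.3 101.1] [ 425.2 -131.2   96.9] max 98.1
orange 196 [252.2 210.7] [ 547.3 -114.7  101. ] max 101.7
orange 167 [253.1 228.7] [ 566.4 -100.9   97. ] max 98.0
plate z at centre 91.97 tilt deg along x,y [-0.15  0.02] 3599
expected z tail,left,right bosses [91.8, 92.1, 92.0]
dark 231 [215.  116.7] z 100.9 [ 486.7 -197.7  101. ]
dark 231 [290.8 117.5] z 100.9 [ 446.9 -136.9  101. ]
dark 733 [252.5 155.6] z 117.7 [ 498.  -147.1  101. ]
```

View pics/z.png

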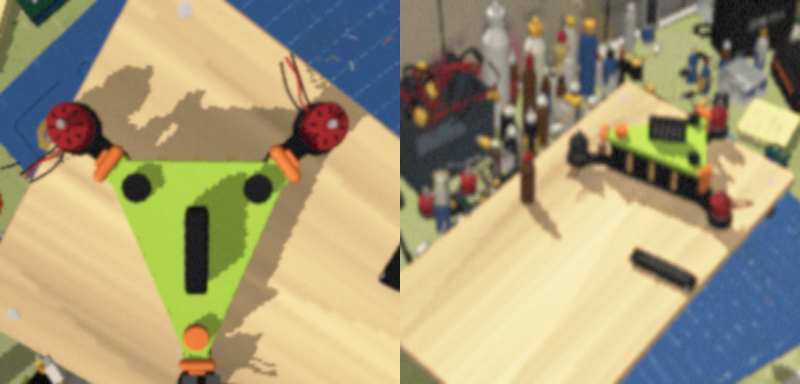

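The cover is flush (plate z 92.0, bosses 101.0/100.9/100.9) with all three clips over it. The bottle and keys stand untouched and the arm is clear, so I'm handing in.

```bash
python3 -c "from workcell import order; print(order.close_job())"
```

```text
the job is handed in; nothing more can be done
None
```

The cover is on the bay with its orange boss to the tail, clipped at all three corners and measured flush; the right corner was already down after the left press, so its own firm press only confirmed it, and the bottle, hex keys and battery were not touched; handed in at about 15 s of the 48 s.

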